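# Open the spring clamp with its draw pin and hold it at the mark

## Task

Pull the draw pin (the tool with the long straight wooden handle) up out of the wooden tool block, push its steel shaft all the way down into the hole on top of the spring clamp's sliding jaw, and with the pin draw the jaw back against its spring until the line across its top is in line with the tip of the pointer beside it. Finish while still holding the pin, with the jaw kept steady at the pointer so that I can lay a piece in the clamp: do not let go. Only the pin may touch the jaw, not the gripper, and leave the other two tools in the block, the cup and the pliers alone.

Things in the scene. Friction and masses are not known exactly. Their poses are not given: they have to be found in the camera images.
- pin: Draw pin standing in one of the block's three holes (which varies). Steel shaft 10 mm thick, 60 mm long; above it a straight dark wooden handle 22 mm thick, 80 mm long (60 to 140 mm above the foot; the top 8 mm tapers). 70 to 125 g. Origin: centre of the shaft's foot; z runs up the pin. It may lean up to 4 degrees in its hole.
- block: Fixed wooden tool block, 62 mm (its x) by 215 mm (its y) by 70 mm high, with a row of three upright round holes at y = -75, 0 and 75 mm, 13 mm in diameter with a 3 mm chamfer, 45 mm deep (floor of the holes 25 mm above the table). Origin: centre of its underside.
- clamp: Fixed bare steel spring clamp, base plate 250 mm (x from -110 to 140) by 116 by 12 mm. A fixed jaw 75 mm high stands at x = 45 to 63 mm, an end post 57 mm high at x = -107 mm; the sliding jaw runs along x between them. Origin: on the table under the closed jaw's hole; x points from the sliding to the fixed jaw, z up.
- jaw: Sliding jaw: steel block 70 (x) by 56 mm, top 60 mm above the table, with a 75 mm high plate at x = 35 to 45 mm. Origin: at table level below its hole and the dark line across its top (along y, at x = 0). Axes as the clamp's. Closed: at the clamp's origin. Opens along the clamp's -x up to 60 mm against a spring, 4.5 N closed plus 0.9 N per 10 mm; springs shut if released.
- jaw_socket (a point): Centre of the mouth of the round hole in the sliding jaw's top, 60 mm above the table; moves with the jaw, axes as the clamp's. The hole is upright, 14 mm wide with a 3 mm chamfer, 30 mm deep with a closed floor; the pin's shaft fits loosely and leans a few degrees when pulled.
- mark: Fixed pointer post on the clamp's base at the sliding jaw's +y side; its small tip, 60 mm above the table, points to the jaw and lies at the x of its origin. It stands 25 to 48 mm towards the clamp's -x from the closed jaw's line. Axes as the clamp's. Origin: on the base plate (12 mm above the table), 47 mm beside the jaw's middle.
- file: Bystander: small round file standing in another hole of the block, 128 mm long, 10 to 11 mm in diameter with a short black rubber end. Origin: centre of its foot.
- burnisher: Bystander: burnisher standing in another hole of the block, 101 mm long, 10 mm steel shaft with a short mushroom-shaped wooden head 32 mm in diameter. Origin: centre of its foot.
- cup: Bystander: white mug, 72 mm in diameter, 55 mm high. Origin: centre of its underside.
- pliers: Bystander: pliers lying flat, about 160 mm long, 14 mm high. Origin: on the table near their middle.
Mind the look-alikes: they are no part of the job. Leave any green or turquoise look-alike of the pin alone.

How it is judged (in metres and radians):
On the way, in this order (a step that is already met when the one before it is completed fails the run):
1. the draw pin is held clear above the tool block (z of pin in the frame of block above 0.075 m and contact force between the fingers and pin above 2 N), for 0.1 s.
2. the held pin is down in the hole of the sliding jaw (z of pin in the frame of jaw_socket below -0.018 m and horizontal distance between pin and jaw_socket below 0.008 m and contact force between the fingers and pin above 2 N), for 0.2 s.
At the end, for the whole second after the job is handed in: The gripper holds the pin and the pin pulls on the jaw (over 2 N each), 18 mm or more down its hole; the robot does not touch the jaw; the jaw is still (under 10 mm/s), its line within 4 mm of the pointer tip along the slide; file, burnisher, cup and pliers within 30 mm of their starts (all of step 2 and x of jaw_socket in the frame of mark between -0.004 and 0.004 m and contact force between pin and jaw above 2 N and contact force between each of the arm, the fingers and jaw below 0.5 N and linear speed of jaw below 0.01 m/s and distance of each of file, burnisher, cup, pliers from where it was at the start of the episode below 0.03 m); the arm keeps its last pose, push and grip.
It fails at once if the gripper or arm pushes on the sliding jaw itself (contact force between any of the fingers, the arm and jaw above 1 N).
It fails at once if a bystander (file, burnisher, cup or pliers) is moved by more than 30 mm (distance of any of file, burnisher, cup, pliers from where it was at the start of the episode above 0.03 m).
It also fails if it takes over 43 s, if anything falls off the work surface, if the arm or the gripper's body presses on something with over 40 N, if the wrist force passes 120 N, or if a joint passes its speed limit or range.

## Robot

A 7-joint arm with a two-finger parallel gripper is mounted at the origin on the work surface. World frame = base frame: x ahead of the robot, y to its left, z up, the work surface at z = 0. Lengths are in mm, angles in degrees, forces in N, time in s.
With the tool pointing down it reaches from about 425 to 950 mm from the base axis. Payload 16.7 kg.
Tool frame: the origin (TCP) lies midway between the tips of the shut fingers; the grasp point (between the pads) lies 19 mm behind it; z points along the fingers, y is the direction in which the jaws open and shut (so a half turn about z gives the same grasp; the last joint's range is limited). The gripper opens to 94 mm and grips with 3 to 60 N. Pads are 16 mm wide; open, the fingers measure 119 mm over their backs; the gripper's body (75 mm by 177 mm) begins 78 mm behind the grasp point.
Start: joints at [64.716, 24.414, 4.234, 92.017, -1.954, 63.644, -3.845], TCP at [194.151, -646.436, 205.467] pointing down, gripper open.
Joint ranges: [-163.25, 163.25], [-28.42, 122.38], [-70.27, 78.77], [12.13, 141.07], [-58.53, 238.53], [9.26, 117.41], [-156.51, 156.51]. Speed limits (degrees/s): [108.29, 108.29, 136.94, 136.94, 172.46, 172.46, 172.46].

## Interface

Orientations are given as a 3x3 rotation matrix whose columns are the frame's x, y, z axes.
In Python, from plant import manip gives the robot as it stands.
- The arm moves only by the tool apply_moves, never from a script. Its argument "increments" is a list that holds one entry, the list of rows, each a list of 5 numbers: the shift along the tool's x, y, z in cm, then the turn about the tool's z in degrees, then the opening, from -1 (shut) to 1 (fully open). A call has 1 to 8 rows; each row is the pose to reach, as a shift and turn from the pose commanded when the call began, along the tool's axes at that moment; what a row does not reach only later rows make up. A row lasts 1/8 s, in which the tool goes at most 62.5 mm and 10.7 degrees, less where a joint would pass 70% of its speed; a pose out of reach is approached as far as the arm can. A call with a gripper value outside its range is refused whole. The fingers move at their own pace and stop on an object; "squeeze" is the grip in N (left out, the last holds). Time passes only in rows, so rows that repeat a pose let the fingers close. It gives the time, the measured TCP pose, the force and the opening at its end, in the units of the state.
- manip.sense(): the state, without advancing time (a new reading comes with each control period).
- manip.camera(name): name is "scene" or "side" or "wrist"; returns a dict with "pixels" (480x640x3 uint8, red, green, blue), "fov_y" (degrees; the focal length in pixels is half the picture's height over the tangent of half this angle, whatever the lens; pixels are square), "cx", "cy" (the principal point, pixels), "dist" ([k1, k2, p1, p2, k3] as OpenCV has them; the pictures are not rectified), "T" (4x4, takes a point from camera to world coordinates). Camera axes: x right, y up, looking along -z (the intrinsics and any distortion apply to the point x, -y, -z); pixel columns grow to the right and rows downward; lengths in mm; the calibration is good to about 2 mm. A picture is of the moment at which its call begins. There is no depth.
- manip.job_done(): hands the job in, once; it reports no verdict.
The state is a dict: "time_s": time; "joint_pos": joint angles; "qd": joint speeds; "tau": joint torques, N m; "eef_pos": TCP position; "eef_rot": TCP orientation; "contact_force": force on the tool from outside, world axes, zero at the start; "moment": the same for the moment, N m; "grip_width": opening from 0.0 (shut) to 1.0 (fully open).
Only numpy, scipy, OpenCV 4.12 (cv2) and the standard library are available. Lean on these libraries where they do the work, as an engineer would, in place of code of your own. Each camera call takes 0.05 s, during which the arm holds its last target. There are 200 camera calls.

## Working session

There is one attempt and no reset: what is moved stays moved. The work goes in short steps, Python scripts to look and compute and a tool call to move; the robot and the scene stay as the last step left them, time stands still between calls to the robot, and variables do not carry over. Pictures are saved under pics/ and viewed, about 8 in all and at most 12, crops included, and the job is handed in when it is done.

Besides the shell and the picture viewer there is one more tool, called as name(argument=value, ...), one argument or row to a line, values as JSON. apply_moves: Moves the arm, as the interface text tells. Its arguments: {"type":"object","properties":{"increments":{"type":"array","items":{"type":"array","items":{"type":"array","items":{"type":"number"}}}},"squeeze":{"type":"number"}},"required":["increments"]}

```bash
mkdir -p pics; cat > h.py <<'E'
import numpy as np, cv2, pickle
from plant import manip
def snap(n,tag):
    c=manip.camera(n); cv2.imwrite(f'pics/{tag}.png',cv2.cvtColor(c['pixels'],cv2.COLOR_RGB2BGR))
    pickle.dump(c,open(f'pics/{tag}.pkl','wb')); return c
def load(tag): return pickle.load(open(f'pics/{tag}.pkl','rb'))
def K(c):
    f=240/np.tan(np.radians(c['fov_y'])/2); return np.array([[f,0,c['cx']],[0,f,c['cy']],[0,0,1]])
def ray(c,uv):
    p=cv2.undistortPoints(np.array([[uv]],float),K(c),np.array(c['dist'],float))[0,0]
    T=np.array(c['T']); d=T[:3,:3]@np.array([p[0],-p[1],-1]); return T[:3,3],d/np.linalg.norm(d)
def onz(c,uv,z):
    o,d=ray(c,uv); return o+d*(z-o[2])/d[2]
def tri(*cu):
    A=np.zeros((3,3));b=np.zeros(3)
    R=[ray(c,u) for c,u in cu]
    for o,d in R: P=np.eye(3)-np.outer(d,d);A+=P;b+=P@o
    x=np.linalg.solve(A,b); return x,[round(float(np.linalg.norm(np.cross(x-o,d))),1) for o,d in R]
def proj(c,X):
    T=np.array(c['T']); p=(np.atleast_2d(X)-T[:3,3])@T[:3,:3]; p=p*[1,-1,-1]
    return cv2.projectPoints(p,np.zeros(3),np.zeros(3),K(c),np.array(c['dist'],float))[0][:,0]
E
python3 - <<'E'
from h import *
for n in ['scene','side','wrist']:
    c=snap(n,n+'0'); print(n,c['fov_y'],np.round(c['T'],2).tolist(),c['dist'])
s=manip.sense(); print({k:np.round(v,2).tolist() for k,v in s.items()})
E
```

```text
scene 49.701347348877285 [[-0.51, -0.61, 0.61, 1038.57], [0.86, -0.37, 0.34, 406.16], [0.02, 0.7, 0.71, 644.09], [0.0, 0.0, 0.0, 1.0]] [0.0269489 0.        0.        0.        0.       ]
side 56.70086016773231 [[0.98, 0.13, -0.12, 461.23], [-0.18, 0.73, -0.66, -407.92], [0.0, 0.67, 0.74, 668.47], [0.0, 0.0, 0.0, 1.0]] [-0.04779695  0.          0.          0.          0.        ]
wrist 60.104711573156386 [[0.29, 0.93, 0.25, 265.8], [-0.96, 0.28, 0.07, -625.04], [-0.0, -0.26, 0.97, 383.54], [0.0, 0.0, 0.0, 1.0]] [-0.01584033  0.          0.          0.          0.        ]
{'time_s': 0.15, 'joint_pos': [64.72, 24.44, 4.23, 92.04, -1.95, 63.65, -3.85], 'qd': [-0.05, -0.02, -0.04, -0.11, -0.1, 0.02, -0.07], 'tau': [0.0, -93.63, 3.67, -45.44, -0.05, 0.02, 0.0], 'eef_pos': [193.98, -646.15, 204.96], 'eef_rot': [[0.96, 0.29, -0.0], [0.29, -0.96, 0.0], [-0.0, -0.0, -1.0]], 'contact_force': [-0.69, -0.42, -0.26], 'moment': [0.01, -0.02, 0.01], 'grip_width': 1.0}
```

View pics/scene0.png

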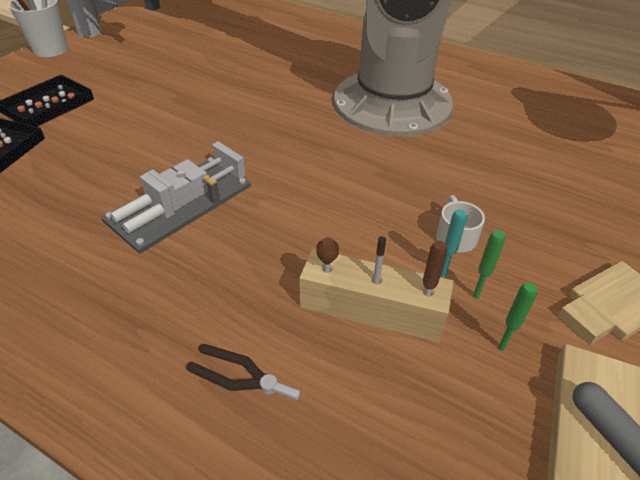

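View pics/side0.png

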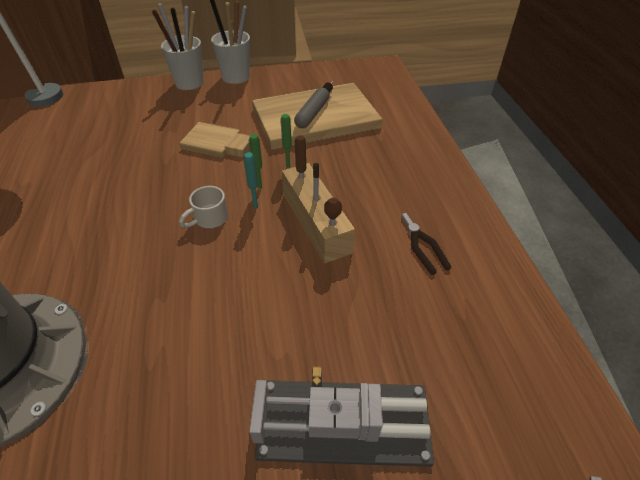

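The scene shows the clamp at (180,195), with the block at (375,290) and the brown pin at its right end, (435,265). The side view has the pin at (300,155), the clamp hole at (335,407) and the pointer at (317,375). Green and turquoise look-alikes stand next to the block. Next I'll enlarge these regions.

```bash
python3 - <<'E'
import cv2,numpy as np
S=cv2.imread('pics/scene0.png');D=cv2.imread('pics/side0.png')
def cr(I,x,y,w,h): return cv2.resize(I[y:y+h,x:x+w],(400,300),interpolation=cv2.INTER_CUBIC)
m=np.vstack([np.hstack([cr(S,300,225,160,120),cr(D,240,130,160,120)]),np.hstack([cr(S,100,135,160,120),cr(D,250,360,160,120)])])
cv2.imwrite('pics/m0.png',m)
E
```

```text
(no output)
```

View pics/m0.png

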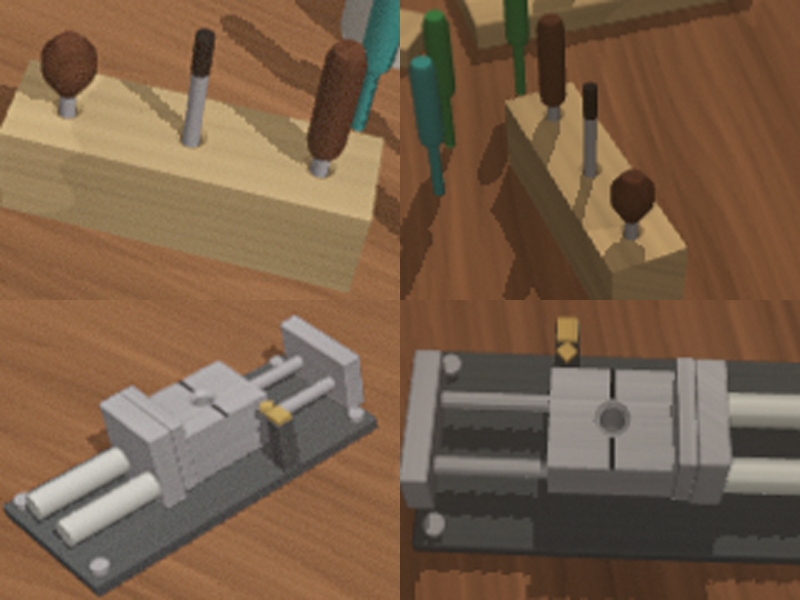

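```bash
python3 - <<'E'
from h import *
s,d=load('scene0'),load('side0')
r=lambda x:np.round(x,1).tolist()
for n,a,b in [('pintop',(437.6,242),(300.4,137)),('pinhole',(428,293),(301.2,176)),('burnhole',(326.8,270),(332,222)),('filehole',(376.5,282),(316,200)),('sock',(181.6,175),(334.8,407.2)),('tip',(204.8,178.2),(316.8,384.8)),('line+y',(194,179.8),(334.8,387.6)),('line-y',(172,167),(334.8,437.6))]:
    x,e=tri((s,a),(d,b)); print(n,r(x),e)
for z,L in [(70,[('pinhole',(428,293),(301.2,176)),('burn',(326.8,270),(332,222))]),(60,[('sock',(181.6,175),(334.8,407.2)),('tip',(204.8,178.2),(316.8,384.8)),('l+',(194,179.8),(334.8,387.6)),('l-',(172,167),(334.8,437.6))])]:
    for n,a,b in L: print(n,r(onz(s,a,z)),r(onz(d,b,z)))
for u in [(453.2,280.2),(448,312.6),(300,281),(313.2,249.8)]: print('blk s',r(onz(s,u,70)))
for u in [(282.4,170.8),(354.4,228),(323.2,237.2)]: print('blk d',r(onz(d,u,70)))
E
```

```text
pintop [555.8, 304.1, 167.6] [0.8, 0.8]
pinhole [555.7, 308.9, 66.4] [0.4, 0.4]
burnhole [592.8, 164.2, 67.0] [0.5, 0.5]
filehole [573.5, 235.5, 62.7] [1.1, 1.1]
sock [526.2, -177.3, 57.0] [1.3, 1.3]
tip [508.0, -139.5, 53.5] [0.9, 0.9]
line+y [529.6, -148.7, 59.3] [4.0, 4.0]
line-y [515.9, -214.2, 52.0] [4.4, 4.4]
pinhole [558.4, 309.6, 70.0] [555.4, 304.1, 70.0]
burn [595.6, 165.3, 70.0] [591.9, 161.7, 70.0]
sock [527.7, -173.7, 60.0] [526.9, -179.3, 60.0]
tip [513.1, -133.1, 60.0] [508.2, -142.9, 60.0]
l+ [526.6, -146.3, 60.0] [532.7, -151.5, 60.0]
l- [519.1, -203.8, 60.0] [518.7, -219.4, 60.0]
blk s [517.1, 331.9, 70.0]
blk s [576.2, 346.2, 70.0]
blk s [633.9, 142.8, 70.0]
blk s [571.0, 127.0, 70.0]
blk d [519.0, 328.0, 70.0]
blk d [629.7, 139.1, 70.0]
blk d [568.4, 126.7, 70.0]
```

```bash
python3 - <<'E'
from h import *
s,d=load('scene0'),load('side0')
r=lambda x:np.round(x,1).tolist()
for n,a,b in [('turqtop',(459,212),(249.5,154)),('turqbot',(445,277),(255,207)),('g1top',(496.5,233),(255,137)),('g1bot',(478,298),(259,187)),('g2top',(527,286),(286,116)),('g2bot',(502,350),(289,167)),('cup',(461,212),(208,197))]:
    x,e=tri((s,a),(d,b)); print(n,r(x),e)
# clamp: side/base features
for n,u,z in [('baseTR',(424.5,385),12),('baseBR',(432,464),12)]: print(n,r(onz(d,u,z)))
c=load('wrist0'); print(np.round(np.linalg.inv(np.array(c['T'])),2).tolist())
E
```

```text
turqtop [455.5, 302.6, 141.6] [0.4, 0.4]
turqbot [451.2, 307.9, -4.2] [0.9, 0.9]
g1top [469.8, 361.5, 140.0] [1.9, 1.9]
g1bot [466.2, 369.1, -2.3] [0.2, 0.2]
g2top [542.4, 423.8, 140.6] [0.6, 0.6]
g2bot [542.4, 429.3, -2.0] [1.3, 1.3]
cup [360.0, 288.1, 59.2] [1.9, 1.9]
baseTR [675.4, -152.6, 12.0]
baseBR [647.9, -264.2, 12.0]
[[0.29, -0.96, -0.0, -674.89], [0.93, 0.28, -0.26, 26.81], [0.25, 0.07, 0.97, -390.16], [0.0, 0.0, 0.0, 1.0]]
```

apply_moves(
  increments=[
    [[-3.0,-5.2,0,-10,0.1],[-6.0,-10.4,0,-20,0.1]],
  ],
  squeeze=40,
)

```text
time_s: 0.4
eef_pos: [105.9, -562.8, 204.7]
eef_rot: [[0.798, 0.603, -0.001], [0.603, -0.798, 0.001], [0.0, -0.001, -1.0]]
contact_force: [-0.3, -0.9, -0.1]
grip_width: 0.828
```

apply_moves(
  increments=[
    [[6.2,0,-0.5,-6,0.1],[12.4,0,-1.1,-12,0.1],[18.6,0,-1.7,-18,0.1],[24.8,0,-2.3,-24,0.1],[31,0,-2.9,-30,0.1],[37.2,0,-3.5,-36,0.1],[43.4,0.3,-4,-42.4,0.1],[49.6,0.6,-4.5,-42.4,0.1]],
  ],
)

```text
time_s: 1.4
eef_pos: [509.3, -271.2, 250.7]
eef_rot: [[0.187, 0.982, 0.0], [0.982, -0.187, -0.0], [-0.0, 0.0, -1.0]]
contact_force: [-0.1, -1.1, 0.0]
grip_width: 0.553
```

apply_moves(
  increments=[
    [[0,0,0,0,0.1],[0,0,0,0,0.1]],
  ],
)

```text
time_s: 1.65
eef_pos: [507.5, -272.6, 250.1]
eef_rot: [[0.189, 0.982, -0.001], [0.982, -0.189, 0.0], [0.0, -0.001, -1.0]]
contact_force: [0.2, 0.1, 1.2]
grip_width: 0.549
```

```bash
python3 - <<'E'
from h import *
c=snap('wrist','w1'); print(np.round(np.array(c['T'])[:3,3]), manip.sense()['joint_pos'])
I=cv2.imread('pics/w1.png'); print(proj(c,[[527,-177,60],[510.6,-138,60]]))
E
```

```text
[ 522. -200.  429.] [ 39.99665667  14.4160457  -21.61284826 100.85364501   5.79196256
  65.86282876   5.66915462]
[[317.87121551  95.34353223]
 [289.51410588  50.64406796]]
```

View pics/w1.png

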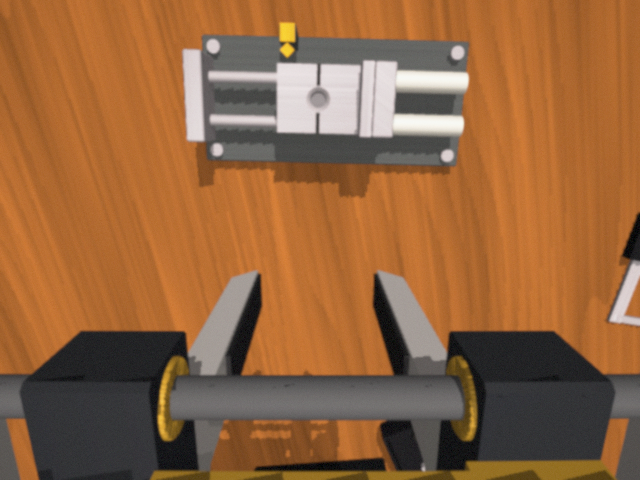

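The wrist view shows the hole at (318,98), the jaw line from (319,65) to (318,134), the pointer tip at (288,57), and base corners at (203,36), (468,42) and (457,165).

```bash
python3 - <<'E'
from h import *
c=load('w1'); I=cv2.imread('pics/w1.png')
r=lambda x:np.round(x,1).tolist()
P={k:onz(c,u,z) for k,u,z in [('hole',(318,97.5),60),('l+',(319,65),60),('l-',(318,134),60),('tip',(288,57),60),('TL',(203,36.5),12),('TR',(468,42),12),('BR',(457,165),12)]}
for k,v in P.items(): print(k,r(v))
s,d=load('scene0'),load('side0')
print(tri((c,(318,97.5)),(s,(181.6,175)),(d,(334.8,407.2))))
print(tri((c,(288,57)),(s,(204.8,178.2)),(d,(316.8,384.8))))
for a,b in [('TL','TR')]:
    v=P[b]-P[a]; az=np.degrees(np.arctan2(v[1],v[0])); print(az,np.linalg.norm(v))
v=P['TR']-P['BR']; print(np.degrees(np.arctan2(v[1],v[0]))-90,np.linalg.norm(v))
for az in (-10,-11,-9): 
    x=np.array([np.cos(np.radians(az)),np.sin(np.radians(az))]); print(az,(P['tip']-P['hole'])[:2]@x,(P['tip']-P['hole'])[:2]@[-x[1],x[0]])
cv2.imwrite('pics/w1c.png',cv2.resize(I[20:180,180:480],(800,427),interpolation=cv2.INTER_CUBIC))
E
```

```text
hole [526.8, -178.7, 60.0]
l+ [532.4, -153.5, 60.0]
l- [521.1, -208.3, 60.0]
tip [508.4, -142.6, 60.0]
TL [432.8, -102.7, 12.0]
TR [673.7, -153.5, 12.0]
BR [651.6, -264.9, 12.0]
(array([ 526.38627756, -177.79522925,   56.93843981]), [0.9, 1.7, 0.9])
(array([ 507.93745293, -140.26972887,   53.19654832]), [1.2, 1.3, 0.9])
-11.894992512834039 246.19221587166024
-11.227531247022341 113.59297286248639
-10 -24.4118259651275 32.4190842003729
-11 -24.9738989595811 31.988101508204185
-9 -23.842316892002252 32.84019172544346
```

View pics/w1c.png

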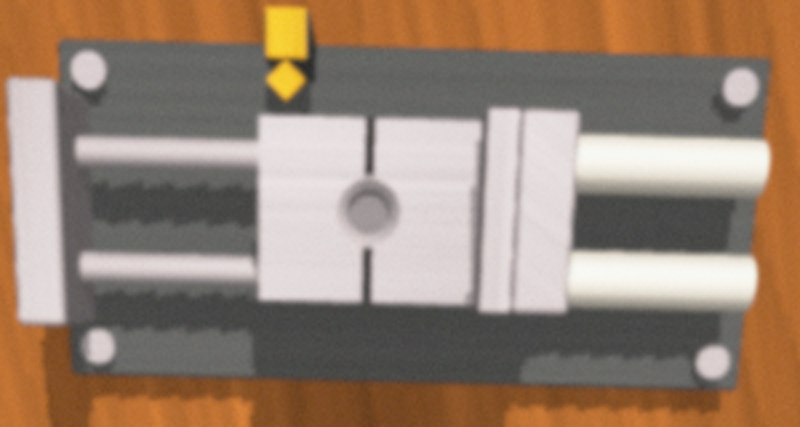

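apply_moves(
  increments=[
    [[6.1,-0.65,0,0,0.1],[12.2,-1.3,0,0,0.1],[18.3,-1.95,0,0,0.1],[24.4,-2.6,0,0,0.1],[30.5,-3.25,0,0,0.1],[36.6,-3.9,0,0,0.1],[42.7,-4.55,0,0,0.1],[48.8,-5.2,0,0,0.1]],
  ],
)

```text
time_s: 2.7
eef_pos: [549.4, 216.5, 250.6]
eef_rot: [[0.192, 0.981, 0.001], [0.981, -0.192, -0.001], [-0.001, 0.001, -1.0]]
contact_force: [1.1, -1.0, -0.4]
grip_width: 0.555
```

```bash
cat >> h.py <<'E'
def to(x,y,z):
    s=manip.sense(); R=np.array(s['eef_rot']); print('pos',np.round(s['eef_pos'],1),'tool shift cm',np.round(R.T@(np.array([x,y,z])-s['eef_pos'])/10,2),'yaw of tool y',np.round(np.degrees(np.arctan2(R[1,1],R[0,1])),1),'t',s['time_s'])
E
python3 -c "
from h import *
to(556.5,307.5,200); print(manip.sense()['joint_pos'])"
```

```text
pos [549.4 216.5 250.6] tool shift cm [ 9.07 -1.05  5.06] yaw of tool y -11.1 t 2.7
[  2.43098966  18.08041612 -37.42685181  98.32748945  11.8415282
  67.57355949 -49.23683092]
```

apply_moves(
  increments=[
    [[5,-0.6,0,0,0.1],[9.0,-1.1,2,0,0.1],[9.0,-1.1,4.5,0,0.1],[9.0,-1.1,4.5,0,0.1],[9.0,-1.1,4.5,0,0.1]],
  ],
)

```text
time_s: 3.32
eef_pos: [556.0, 305.9, 206.5]
eef_rot: [[0.191, 0.982, 0.001], [0.982, -0.191, -0.0], [-0.0, 0.001, -1.0]]
contact_force: [0.0, -0.8, -0.6]
grip_width: 0.552
```

```bash
python3 - <<'E'
from h import *
to(556.5,307.5,97); t=np.array(manip.sense()['eef_pos'])
S=snap('scene','s2');D=snap('side','d2');W=snap('wrist','w2')
print([np.round(proj(c,[t,[556.5,307.5,165]]),1).tolist() for c in (S,D,W)])
cr=lambda c,x,y,w,h: cv2.resize(c['pixels'][y:y+h,x:x+w,::-1],(400,300),interpolation=cv2.INTER_CUBIC)
cv2.imwrite('pics/m2.png',np.vstack([np.hstack([cr(S,340,170,180,135),cr(D,210,50,180,135)]),np.hstack([cr(W,0,0,640,480),cr(W,200,180,240,180)])]))
E
```

```text
pos [556.  305.9 206.5] tool shift cm [1.700e-01 1.000e-02 1.095e+01] yaw of tool y -11.0 t 3.325
[[[443.9, 221.0], [439.0, 245.1]], [[299.4, 118.7], [300.2, 136.8]], [[315.7, 290.5], [316.2, 258.9]]]
```

View pics/m2.png

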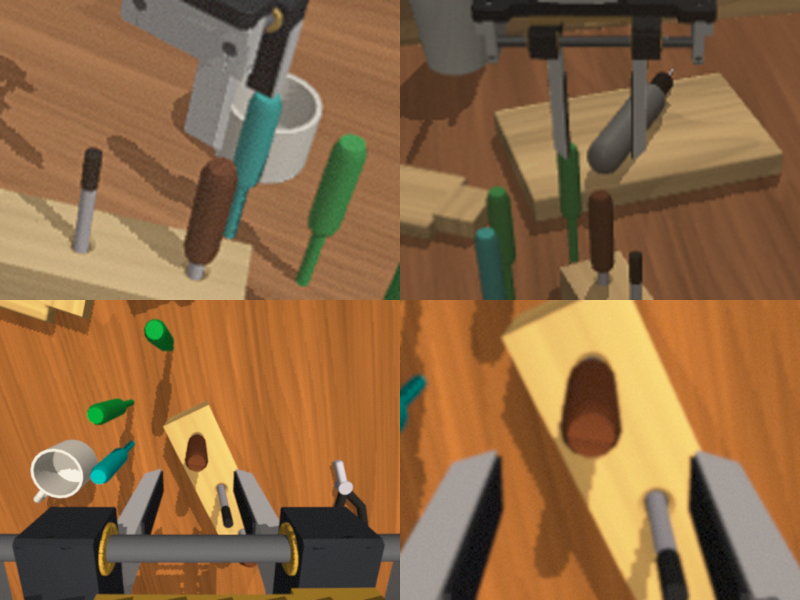

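The wrist view shows the pin top at about (315,265), centred between the fingers. The file is clear of the finger path.

apply_moves(
  increments=[
    [[0,0,4,0,0.1],[0,0,8,0,0.1],[0,0,10.9,0,0.1],[0,0,10.9,0,0.1],[0,0,10.9,0,-1],[0,0,10.9,0,-1],[0,0,10.9,0,-1],[0,0,10.9,0,-1]],
  ],
  squeeze=50,
)

```text
time_s: 4.47
eef_pos: [555.7, 307.3, 97.3]
eef_rot: [[0.189, 0.982, 0.001], [0.982, -0.189, 0.0], [0.001, 0.001, -1.0]]
contact_force: [-0.7, 0.3, 6.0]
grip_width: 0.23
```

apply_moves(
  increments=[
    [[0,0,0,0,-1],[0,0,0,0,-1],[0,0,-3,0,-1],[0,0,-6,0,-1],[0,0,-9,0,-1],[0,0,-12,0,-1],[0,0,-12,0,-1]],
  ],
)

```text
time_s: 5.35
eef_pos: [556.0, 307.8, 218.8]
eef_rot: [[0.189, 0.982, 0.003], [0.982, -0.189, 0.002], [0.002, 0.003, -1.0]]
contact_force: [-0.4, 0.7, -1.6]
grip_width: 0.225
```

```bash
python3 - <<'E'
from h import *
to(527,-177,180); t=np.array(manip.sense()['eef_pos'])
S=snap('scene','s3');D=snap('side','d3')
print(t,[np.round(proj(c,[t,t-[0,0,72]]),1).tolist() for c in (S,D)])
cr=lambda c,x,y,w,h: cv2.resize(c['pixels'][y:y+h,x:x+w,::-1],(400,300),interpolation=cv2.INTER_CUBIC)
cv2.imwrite('pics/m3.png',np.hstack([cr(S,340,170,180,135),cr(D,210,50,180,135)]))
E
```

```text
pos [556.  307.8 218.8] tool shift cm [-48.16   6.3    3.79] yaw of tool y -10.9 t 5.35
[556.03524482 307.79342042 218.76612367] [[[447.2, 214.3], [436.9, 254.6]], [[299.1, 112.3], [300.2, 144.5]]]
```

View pics/m3.png

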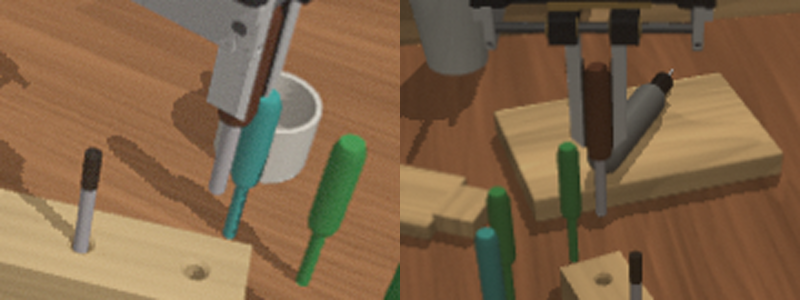

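The pin is held and out of the block. Its foot reads scene (437.7,256.4) and side (300.5,145.9), close to what I predicted. The empty hole is visible. Next I'll carry it to the clamp.

apply_moves(
  increments=[
    [[-1,0,-2.5,0,-1],[-6.5,0.9,-2.5,0,-1],[-12.3,1.8,-2.5,0,-1],[-18.3,2.6,-2.5,0,-1],[-24.3,3.4,-2.5,0,-1],[-30.3,4.2,-2.5,0,-1],[-36.3,5.0,-2.5,0,-1],[-41.5,5.7,-2.5,0,-1]],
  ],
)

```text
time_s: 6.45
eef_pos: [531.7, -113.7, 240.4]
eef_rot: [[0.19, 0.982, -0.002], [0.982, -0.19, 0.0], [-0.0, -0.002, -1.0]]
contact_force: [1.8, -0.2, -0.5]
grip_width: 0.227
```

apply_moves(
  increments=[
    [[-4,0.4,0,0,-1],[-6.7,0.6,0,0,-1],[-6.7,0.6,4,0,-1],[-6.7,0.6,7.5,0,-1],[-6.7,0.6,7.5,0,-1],[-6.7,0.6,7.5,0,-1]],
  ],
)

```text
time_s: 7.2
eef_pos: [526.5, -178.0, 167.2]
eef_rot: [[0.189, 0.982, 0.0], [0.982, -0.189, 0.0], [0.0, 0.0, -1.0]]
contact_force: [-1.2, 0.0, -0.8]
grip_width: 0.224
```

```bash
python3 - <<'E'
from h import *
to(527,-178,180); t=np.array(manip.sense()['eef_pos'])
S=snap('scene','s4');D=snap('side','d4')
print([np.round(proj(c,[t,t-[0,0,73]]),1).tolist() for c in (S,D)])
cr=lambda c,x,y,w,h: cv2.resize(c['pixels'][y:y+h,x:x+w,::-1],(400,300),interpolation=cv2.INTER_CUBIC)
cv2.imwrite('pics/m4.png',np.hstack([cr(S,120,90,120,90),cr(D,275,330,120,90)]))
E
```

```text
pos [ 526.5 -178.   167.2] tool shift cm [ 0.01  0.05 -1.28] yaw of tool y -10.9 t 7.2
[[[168.5, 122.0], [176.7, 158.3]], [[336.9, 372.0], [335.0, 396.4]]]
```

View pics/m4.png

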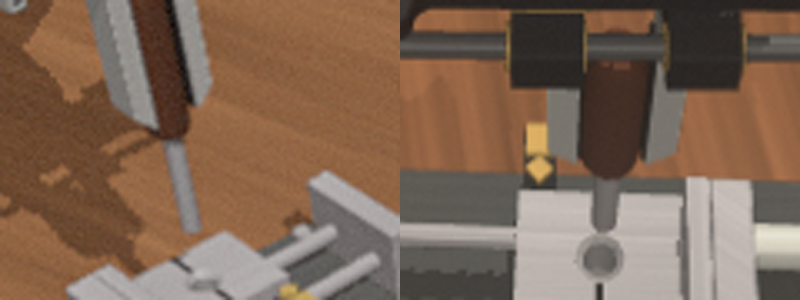

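```bash
python3 - <<'E'
from h import *
S,D=load('s4'),load('d4')
f=tri((S,(177.3,158.8)),(D,(336.3,398))); h=tri((S,(181.6,174)),(D,(334.7,407.1)))
print(f,h)
z=92
for c,a,b in [(S,(177.3,158.8),(181.6,174)),(D,(336.3,398),(334.7,407.1))]: print(onz(c,a,z),onz(c,b,60),onz(c,a,z)-onz(c,b,60))
E
```

```text
(array([ 526.7296708 , -178.72231097,   92.35868974]), [1.5, 1.5]) (array([ 525.75174451, -177.65711138,   58.66881441]), [1.5, 1.5])
[ 525.01684747 -178.4588789    92.        ] [ 525.50782715 -175.64235625   60.        ] [-0.49097968 -2.81652266 32.        ]
[ 527.93961894 -179.51663483   92.        ] [ 526.82332376 -179.12210366   60.        ] [ 1.11629518 -0.39453117 32.        ]
```

The foot is about 1 mm from the hole axis and 32 mm above it. I'll lower it into the hole.

apply_moves(
  increments=[
    [[0.1,-0.1,1.0,0,-1],[0.1,-0.1,2.2,0,-1],[0.1,-0.1,3.0,0,-1],[0.1,-0.1,3.6,0,-1],[0.1,-0.1,4.2,0,-1],[0.1,-0.1,4.2,0,-1]],
  ],
)

```text
time_s: 8.05
eef_pos: [525.1, -176.8, 124.0]
eef_rot: [[0.189, 0.982, -0.001], [0.982, -0.189, 0.0], [0.0, -0.001, -1.0]]
contact_force: [0.4, 0.1, -1.7]
grip_width: 0.224
```

apply_moves(
  increments=[
    [[0,0,0.6,0,-1],[0,0,1.2,0,-1],[0,0,1.6,0,-1],[0,0,1.6,0,-1]],
  ],
  squeeze=60,
)

```text
time_s: 8.55
eef_pos: [525.1, -176.8, 108.1]
eef_rot: [[0.189, 0.982, -0.0], [0.982, -0.189, 0.0], [0.0, -0.001, -1.0]]
contact_force: [0.9, 0.2, -1.1]
grip_width: 0.224
```

apply_moves(
  increments=[
    [[0,0,0.2,0,-1],[0,-0.3,0.2,0,-1],[0,-0.7,0.2,0,-1],[0,-1.1,0.2,0,-1],[0,-1.5,0.2,0,-1],[0,-1.9,0.2,0,-1],[0,-2.3,0.2,0,-1],[0,-2.3,0.2,0,-1]],
  ],
)

```text
time_s: 9.55
eef_pos: [503.6, -172.9, 107.1]
eef_rot: [[0.189, 0.982, 0.003], [0.982, -0.189, -0.001], [-0.0, 0.003, -1.0]]
contact_force: [6.4, -1.8, -4.8]
grip_width: 0.227
```

```bash
python3 - <<'E'
from h import *
to(527,-178,106)
S=snap('scene','s5');D=snap('side','d5');W=snap('wrist','w5')
cr=lambda c,x,y,w,h: cv2.resize(c['pixels'][y:y+h,x:x+w,::-1],(400,300),interpolation=cv2.INTER_CUBIC)
cv2.imwrite('pics/m5.png',np.vstack([np.hstack([cr(S,120,120,120,90),cr(D,260,360,120,90)]),np.hstack([cr(W,0,0,640,480),cr(W,200,100,240,180)])]))
E
```

```text
pos [ 503.6 -172.9  107.1] tool shift cm [-0.06  2.39  0.11] yaw of tool y -10.9 t 9.55
```

View pics/m5.png

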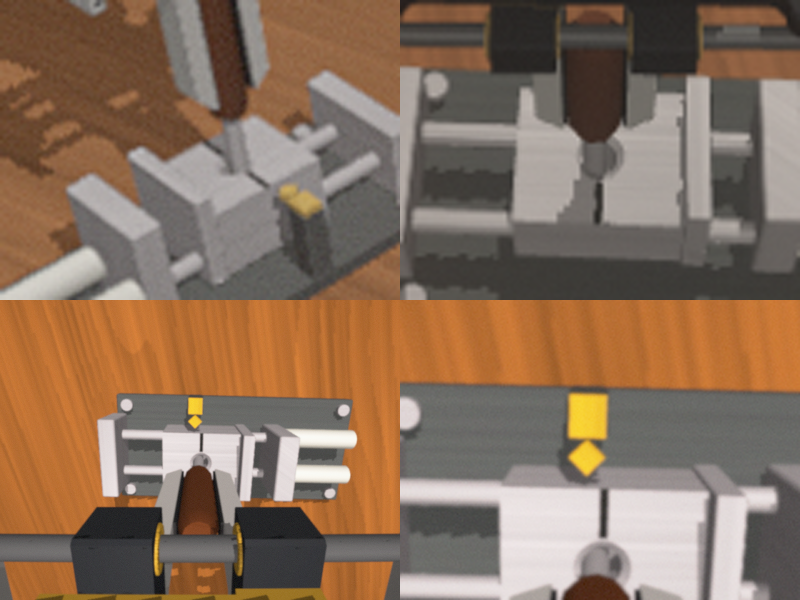

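The jaw has been drawn about 20 mm. In the wrist view its line runs from (322.4,212.8) to (322.4,241.6), and the pointer tip is at (311.6,205.6), still left of the line.

```bash
cat >> h.py <<'E'
def off(c,l1,l2,t):
    a,b,t=[onz(c,u,60)[:2] for u in (l1,l2,t)]
    for az in (-11.0,-11.6,-12.2):
        x=np.array([np.cos(np.radians(az)),np.sin(np.radians(az))]); y=np.array([-x[1],x[0]])
        m=(a+b)/2; print(az,'line-tip along x: mid %.1f end %.1f'%((m-t)@x,(a-t)@x),'line dir err deg',np.round(np.degrees(np.arctan2((a-b)@x,(a-b)@y)),1))
E
python3 - <<'E'
from h import *
off(load('w5'),(322.4,212.8),(322.4,241.6),(311.6,205.6))
# auto: line column profile and tip
g=load('w5')['pixels'].astype(int)
for r in range(214,236,4): print(r,g[r,314:332].sum(1)//3)
ye=(g[:,:,0]-g[:,:,2]>120)&(g[:,:,1]>150); 
for r in range(186,212): 
    x=np.where(ye[r,295:330])[0]
    if len(x): print(r,295+x.min(),295+x.max(),end='; ')
E
```

```text
-11.0 line-tip along x: mid 6.1 end 6.0 line dir err deg -0.4
-11.6 line-tip along x: mid 6.2 end 6.0 line dir err deg -1.0
-12.2 line-tip along x: mid 6.3 end 6.1 line dir err deg -1.6
214 [215 213 214 214 204 176 130  88  66  74 110 160 194 208 208 205 205 205]
218 [225 224 224 223 214 181 126  73  54  64 113 173 213 222 222 222 223 224]
222 [226 225 224 222 213 178 115  65  49  66 118 175 213 224 223 224 224 225]
226 [227 228 227 225 217 179 118  66  54  76 130 185 219 224 226 227 225 224]
230 [227 227 226 223 214 170 106  60  50  75 132 186 219 224 225 225 226 225]
234 [226 226 226 226 213 171 110  59  55  89 149 197 220 224 224 223 227 224]
186 309 314; 187 308 315; 188 307 316; 189 306 317; 190 305 318; 191 304 319; 192 303 320; 193 302 321; 194 302 321; 195 302 321; 196 303 320; 197 304 319; 198 305 318; 199 306 317; 200 307 316; 201 308 315; 202 309 314; 203 310 313; 204 311 312;
```

apply_moves(
  increments=[
    [[0,-0.2,0,0,-1],[0,-0.4,0,0,-1],[0,-0.6,0,0,-1],[0,-0.6,0,0,-1],[0,-0.6,0,0,-1],[0,-0.6,0,0,-1]],
  ],
)

```text
time_s: 10.45
eef_pos: [498.1, -171.7, 107.1]
eef_rot: [[0.189, 0.982, 0.003], [0.982, -0.189, -0.001], [0.0, 0.003, -1.0]]
contact_force: [6.5, -1.7, -3.6]
grip_width: 0.224
```

```bash
python3 - <<'E'
from h import *
to(527,-178,106)
W=snap('wrist','w6');S=snap('scene','s6');D=snap('side','d6')
cr=lambda c,x,y,w,h: cv2.resize(c['pixels'][y:y+h,x:x+w,::-1],(400,300),interpolation=cv2.INTER_CUBIC)
cv2.imwrite('pics/m6.png',np.vstack([np.hstack([cr(S,120,120,120,90),cr(D,260,360,120,90)]),np.hstack([cr(W,0,0,640,480),cr(W,260,170,120,90)])]))
g=W['pixels'].astype(int)
for r in range(210,240,4):
    w=np.clip(160-g[r,305:345].sum(1)//3,0,None); print(r,np.round((w*np.arange(305,345)).sum()/max(w.sum(),1),1),w.sum())
ye=(g[:,:,0]-g[:,:,2]>120)&(g[:,:,1]>150)
for r in range(186,216): 
    x=np.where(ye[r,300:345])[0]
    if len(x): print(r,300+x.min(),300+x.max(),end='; ')
E
```

```text
pos [ 498.1 -171.7  107.1] tool shift cm [-0.07  2.96  0.12] yaw of tool y -10.9 t 10.45
210 322.0 988
214 322.2 320
218 322.1 377
222 322.0 384
226 321.9 365
230 321.9 353
234 321.7 358
238 321.7 343
186 320 325; 187 319 326; 188 318 327; 189 317 327; 190 316 328; 191 315 329; 192 314 330; 193 313 331; 194 313 332; 195 313 332; 196 314 331; 197 315 330; 198 316 329; 199 317 328; 200 317 327; 201 318 326; 202 319 325; 203 320 324; 204 321 323;
```

View pics/m6.png

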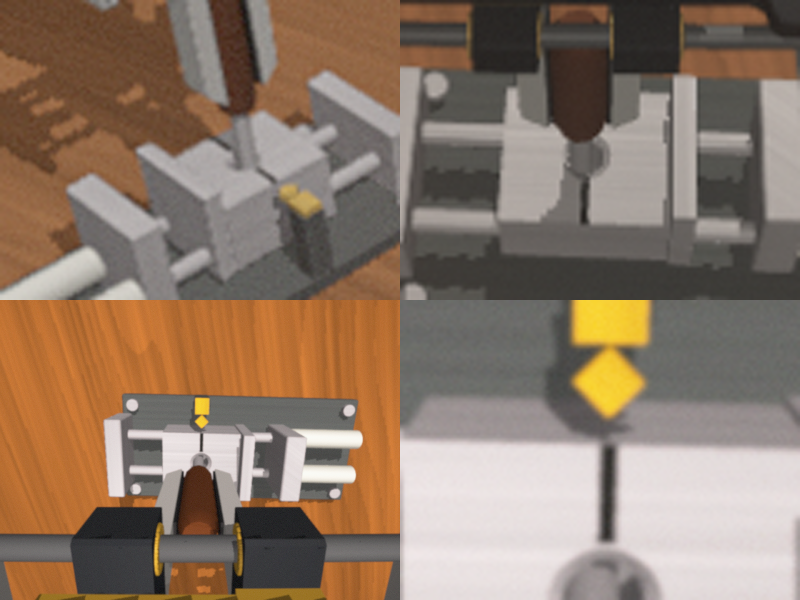

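The line at column 322.1 meets the pointer tip at (322,204). The pin foot is estimated about 28 mm down the hole. I'll hold for a moment to check it stays steady.

apply_moves(
  increments=[
    [[0,0,0,0,-1],[0,0,0,0,-1],[0,0,0,0,-1],[0,0,0,0,-1],[0,0,0,0,-1],[0,0,0,0,-1],[0,0,0,0,-1],[0,0,0,0,-1]],
  ],
)

```text
time_s: 11.6
eef_pos: [498.1, -171.7, 107.1]
eef_rot: [[0.189, 0.982, 0.003], [0.982, -0.189, -0.001], [0.0, 0.003, -1.0]]
contact_force: [6.4, -1.7, -3.6]
grip_width: 0.227
```

```bash
python3 - <<'E'
from h import *
W=snap('wrist','w7'); g=W['pixels'].astype(int)
for r in (214,226,238):
    w=np.clip(160-g[r,305:345].sum(1)//3,0,None); print(r,(w*np.arange(305,345)).sum()/w.sum())
ye=(g[:,:,0]-g[:,:,2]>120)&(g[:,:,1]>150); x=np.where(ye[202,300:345])[0]; tip=300+x.mean(); print(tip)
off(W,(322.1,214),(321.8,238),(tip,205))
s=manip.sense(); print(s['contact_force'],np.abs(s['qd']).max())
print(manip.job_done())
E
```

```text
214 322.1646341463415
226 321.9349593495935
238 321.64080459770116
322.0
-11.0 line-tip along x: mid 0.0 end 0.1 line dir err deg 0.3
-11.6 line-tip along x: mid 0.2 end 0.1 line dir err deg -0.3
-12.2 line-tip along x: mid 0.3 end 0.2 line dir err deg -0.9
[ 5.81937089 -1.50144807 -2.82188484] 0.03967640850131717
the job is handed in; nothing more can be done
None
```

I pulled the pin out of the block, pushed it down into the jaw's hole and drew the jaw back to the pointer. I handed the job in at about 11.7 s with the gripper still holding the pin.

- **Alignment:** the jaw's line measured 0.0 to 0.3 mm from the pointer tip along the slide, from the wrist camera.
- **Steadiness:** nothing drifted over a full second of holding.
- **Pull and grip:** the pull was about 6.5 N with the grip set to 60 N.
- **Depth:** the pin's foot is about 28 mm down the 30 mm hole. I estimated this from the tool height, and I did not push the last 2 mm to the floor.
- **Other objects:** the gripper tips were at 107 mm, above the 75 mm jaw plates. I kept the fingers clear of the file, burnisher, cup and pliers, but I did not measure their positions again at the end.

No check failed. The only disagreements were 2–5 mm between cameras in the position measurements, which the final reading avoids because it takes the line and the pointer from the same picture.

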